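Close up the round filler tubs

ROBOT

A 6-joint arm with a two-finger parallel gripper is mounted at the origin on the work surface. World frame = base frame: x ahead of the robot, y to its left, z up, the work surface at z = 0. Lengths are in m, angles in degrees, forces in N, time in s.
With the tool pointing down it reaches from about 0.3 to 0.75 m from the base axis. Payload 8.5 kg.
Tool frame: the origin (TCP) lies at the very end of the fingers, on their centre line; the grasp point (between the pads) lies 19 mm behind it; z points along the fingers, y is the line along which they close (so a half turn about z gives the same grasp; the last joint's range is limited). The gripper opens to 88 mm and grips with 3 to 60 N. Pads are 18 mm wide; open, the fingers measure 123 mm over their backs; the gripper's body (75 mm by 187 mm) begins 45 mm behind the grasp point.
Start: joints at [51.549, 21.807, 74.336, -0, 83.858, -12.336], TCP at [0.242, 0.494, 0.239] pointing down, gripper open.
Joint ranges: [-178.18, 178.18], [-50.72, 133.34], [12.68, 142.11], [-81.47, 261.47], [9.98, 163.14], [-165.26, 165.26]. Speed limits (degrees/s): [136.94, 136.94, 180, 180, 180, 180].

INTERFACE

Orientations are given as [roll, pitch, yaw] about the fixed x, y, z axes, in that order (R = Rz(yaw) Ry(pitch) Rx(roll)).
In Python, from plant import bot gives the robot as it stands.
- The arm moves only by the tool jog_arm, never from a script. Its argument "motion" is a list that holds one entry, the list of rows, each a list of 7 numbers: the shift along the tool's x, y, z in mm, then the turn, a rotation vector about the tool's x, y, z in rad, then the closure in counts, from 0 (fully open) to 255 (shut). In form: [[[x, y, z, rx, ry, rz, gripper], ...]]. A call has 1 to 20 rows; each row is the pose to reach, as a shift and turn from the pose commanded when the call began, along the tool's axes at that moment; what a row does not reach only later rows make up. A row lasts 1/8 s, in which the tool goes at most 62.5 mm and 10.7 degrees, less where a joint would pass 70% of its speed; a pose out of reach is approached as far as the arm can. A call with a gripper value outside its range is refused whole. The fingers move at their own pace and stop on an object; "newtons" is the grip in N (left out, the last holds). Time passes only in rows, so rows that repeat a pose let the fingers close. It gives the time, the measured TCP pose, the force, the opening and the grip force at its end, in the units of the state.
- bot.sense(): the state, without advancing time (a new reading comes with each control period).
- bot.grab_frame(name): name is "scene" or "top" or "wrist"; returns (picture, depth): 420x560x3 uint8, red, green, blue; 420x560 float32, m along the optical axis (not along the pixel's ray), 0 where there is no reading.
- bot.camera_model(name): a dict with "camera_matrix" (3x3 intrinsics, pixels), "distortion" ([k1, k2, p1, p2, k3] as OpenCV has them; the pictures are not rectified), "extrinsics" (4x4, takes a point from world to camera coordinates). Camera axes: x right, y down, z forward; pixel columns grow to the right and rows downward; lengths in m; the calibration is good to about 2 mm. A picture is of the moment at which its call begins: read the wrist's pose just before it. camera_model takes no time and is no camera call; for the wrist camera it gives the pose at the moment of the call.
- bot.finish_job(): hands the job in; it is judged then, once.
The state is a dict: "t": time; "joint_positions": joint angles; "qd": joint speeds; "tau": joint torques, N m; "eef_pos": TCP position; "orientation": TCP orientation; "force": force on the tool from outside, world axes, zero at the start; "torque": the same for the moment, N m; "width": finger opening in m; "finger_force": force on a finger pad.
Only numpy, scipy, OpenCV 4.12 (cv2) and the standard library are available. Lean on these libraries where they do the work, as an engineer would, in place of code of your own. Each camera call takes 0.05 s, during which the arm holds its last target. There are 200 camera calls.

TASK

The lids of the three filler tubs are only loosely on. Close the two round tubs, the wide low one and the tall slim one, by pressing each lid straight down from above until it is fully home on the tub's shoulder. The square tub is still in use, so leave its lid raised as it is, and do not knock over the upright piece of metal channel.

Things in the scene. Friction and masses are not known exactly. Their poses are not given: they have to be found in the camera images.
- wide_tub_lid (a point): Top centre of the lid of the wide, low round tub: grey plastic disc 130 mm across and 22 thick, raised pad (78 across, 3 high) in its middle, on a white tub with a wire handle. Stands 13 to 18 mm above the tub's shoulder (pale neck in the gap); slides straight down against about 6 N, stays where left, stops hard on the shoulder: this point is then 100 mm above the table. Tub fixed. z up.
- slim_tub_lid (a point): Top centre of the lid of the tall, slim round tub: grey plastic disc 84 mm across and 22 thick, raised pad (50 across, 3 high) in its middle, on a white tub. Stands 13 to 18 mm above the tub's shoulder (pale neck in the gap); slides straight down against about 6 N, stays where left, stops hard on the shoulder: this point is then 145 mm above the table. Tub fixed. z up.
- square_lid (a point): Top centre of the lid of the square tub: grey plastic square, 100 mm a side and 22 thick, raised square pad (60 mm a side, 3 high) in its middle, on a white tub. Leave alone. Stands 13 to 18 mm above the tub's shoulder (pale neck in the gap); slides straight down against about 6 N, stays where left, stops hard on the shoulder: this point is then 125 mm above the table. Tub fixed. z up.
- channel_mid (a point): Middle (half-way up) of a loose offcut of bright U-shaped steel channel standing on end, 42 by 50 mm in plan and 110 mm tall, 0.25 kg. z points up along it. It is to stay standing.
Things that resemble listed ones, but are neither listed nor needed, are in the scene too. What is shaped like the part that bears wide_tub_lid but blue or purple is not meant.

How it is judged:
By the outcome, as a careful person would: the job done as asked, in the order asked, and still so for the second after the job is handed in, with the robot touching nothing.
It also fails if it takes over 34 s, if anything falls off the work surface, if the arm or the gripper's body presses on something with over 40 N, if the wrist force passes 120 N, or if a joint passes its speed limit or range.

## Working session

There is one attempt and no reset: what is moved stays moved. The work goes in short steps, Python scripts to look and compute and a tool call to move; the robot and the scene stay as the last step left them, time stands still between calls to the robot, and variables do not carry over. Pictures are saved under pics/ and viewed, at most 10 in all, crops included, and the job is handed in when it is done.

Besides the shell and the picture viewer there is one more tool, called after "Emit:" by a JSON object that holds its "method" and its "body". jog_arm: Moves the arm, as the interface text tells. Its arguments: {"type":"object","properties":{"motion":{"type":"array","items":{"type":"array","items":{"type":"array","items":{"type":"number"}}}},"newtons":{"type":"number"}},"required":["motion"]}

```bash
mkdir -p pics; cat > h.py <<'E'
import numpy as np, cv2
from plant import bot
def grab(n):
    m=bot.camera_model(n); p,d=bot.grab_frame(n); np.savez(f'{n}.npz',p=p,d=d,K=m["camera_matrix"],D=m["distortion"],E=m["extrinsics"]); return p,d
def cloud(n):
    f=np.load(f'{n}.npz'); d=f['d']; h,w=d.shape
    uv=np.stack(np.meshgrid(np.arange(w),np.arange(h)),-1).reshape(-1,1,2).astype(float)
    xy=cv2.undistortPoints(uv,f['K'],f['D']).reshape(h,w,2)
    c=np.dstack([xy*d[...,None],d]); E=f['E']
    P=(c-E[:3,3])@E[:3,:3]; P[d==0]=np.nan
    return f['p'],P
E
python3 - <<'E'
from h import *
for n in("scene","top"):
    p,d=grab(n); cv2.imwrite(f'pics/{n}1.png',cv2.resize(p[...,::-1],(784,588)))
s=bot.sense();print(s)
E
```

```text
{'t': 0.1, 'joint_positions': array([ 5.15484627e+01,  2.18372749e+01,  7.43751897e+01, -7.39936019e-04,
        8.38570827e+01, -1.23362018e+01]), 'qd': array([-0.0584888 , -0.07775313, -0.10456049,  0.07367998, -0.0149289 ,
       -0.00022232]), 'tau': array([ 3.71117145e-03, -4.38652003e+01, -2.24913186e+01,  7.15166959e-02,
        3.41751636e-02, -6.11024780e-05]), 'eef_pos': array([0.24196638, 0.49366853, 0.23822888]), 'orientation': array([-1.79931901e+02, -1.41399941e-02,  1.53884736e+02]), 'force': array([-0.35349206, -0.24353057,  0.63191805]), 'torque': array([ 0.02324472, -0.01487011, -0.01244713]), 'finger_force': 0.0, 'width': 0.08792211210671899}
```

View pics/scene1.png

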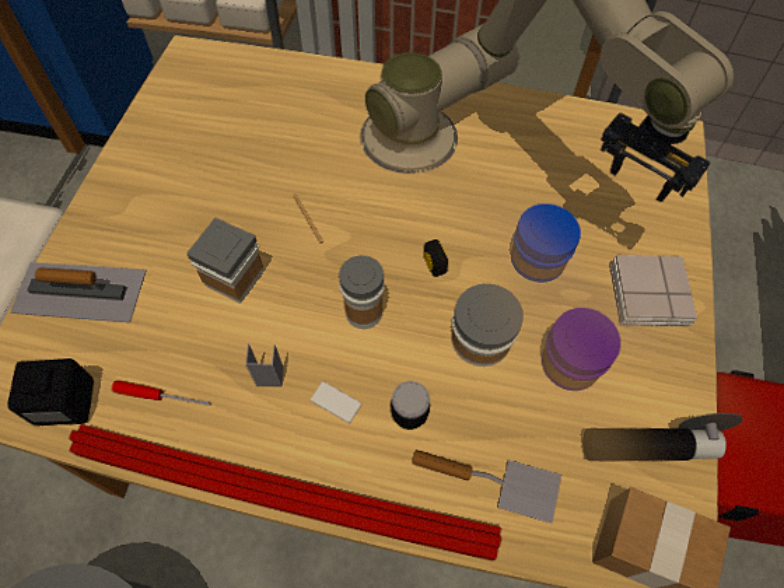

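View pics/top1.png

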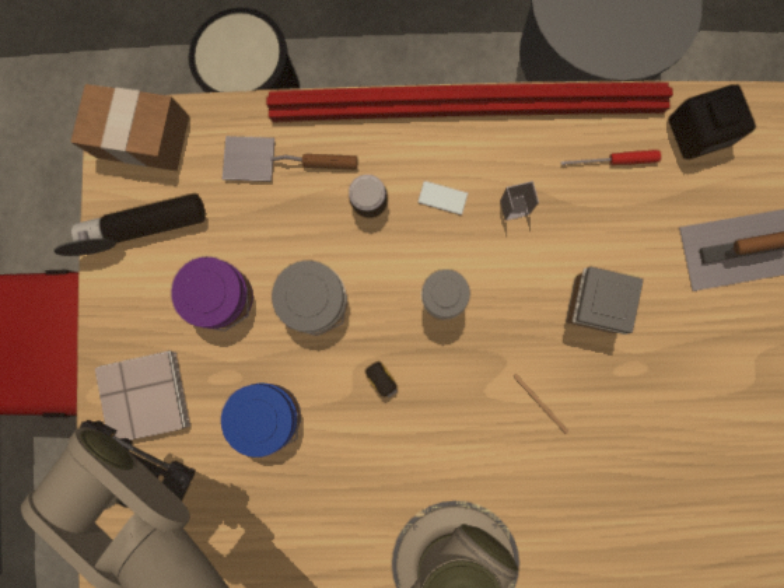

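The scene view shows the grey wide lid at (487,315) and the slim one at (361,275). In the top view they are at (309,297) and (446,294). The square tub is at (608,300), the channel at (519,203), and the blue and purple tubs are decoys. Next I'll measure the lids from depth.

```bash
python3 - <<'E'
from h import *
from scipy.optimize import least_squares
p,P=cloud('top')
for nm,c,r in(("wide",(309,297),60),("slim",(446,294),42),("square",(608,300),55),("blue",(259,420),60),("purple",(210,293),60),("chan",(519,203),40)):
    u,v=np.array(c)/1.4; v0,u0=int(v),int(u); W=int(r*.9)
    Q=P[v0-W:v0+W,u0-W:u0+W].reshape(-1,3); Q=Q[np.isfinite(Q[:,0])]
    n=Q[np.hypot(*(Q-P[v0,u0])[:,:2].T)<r*1.6e-3]
    zt=np.median(P[v0-3:v0+4,u0-3:u0+4,2]); T=n[abs(n[:,2]-zt)<.006]
    h=cv2.minEnclosingCircle(T[:,:2].astype(np.float32))
    print(nm,"padz",zt.round(4),"mean",T.mean(0).round(4),"circle",np.round(h[0],4),round(h[1],4),"bbox",T.min(0).round(3),T.max(0).round(3))
p,P=cloud('scene')
for nm,c in(("wide",(487,312)),("slim",(361,272))):
    u,v=(np.array(c)/1.4).astype(int); q=P[v,u]
    n=P.reshape(-1,3); T=n[(np.hypot(*(n-q)[:,:2].T)<.1)&(abs(n[:,2]-q[2])<.006)]
    print(nm,q.round(4),T.mean(0).round(4),T.min(0).round(3),T.max(0).round(3))
E
```

```text
wide padz 0.1195 mean [0.5131 0.259  0.1175] circle [0.514  0.2586] 0.0651 bbox [0.45  0.196 0.114] [0.579 0.323 0.125]
slim padz 0.1615 mean [0.5088 0.013  0.1598] circle [0.509  0.0127] 0.0419 bbox [ 0.469 -0.029  0.156] [0.549 0.053 0.167]
square padz 0.1413 mean [ 0.4908 -0.2773  0.1393] circle [ 0.4907 -0.2773] 0.0682 bbox [ 0.433 -0.337  0.135] [ 0.549 -0.218  0.147]<stdin>:10: RuntimeWarning: Mean of empty slice.
  ret = um.true_divide(
Traceback (most recent call last):
ValueError: zero-size array to reduction operation minimum which has no identity
```

Emit:
{"method": "jog_arm", "body": {"motion": [[[-35,-9,0,0,0,0,255],[-70,-18,0,0,0,0,255],[-105,-27,0,0,0,0,255],[-140,-37,0,0,0,0,255],[-175,-46,10,0,0,0,255],[-210,-55,20,0,0,0,255],[-245,-64,30,0,0,0,255],[-280,-73,45,0,0,0,255],[-315,-83,60,0,0,0,255],[-335,-88,75,0,0,0,255],[-348,-91,90,0,0,0,255],[-348,-91,98,0,0,0,255],[-348,-91,98,0,0,0,255],[-348,-91,98,0,0,0,255]]], "newtons": 20}}

```text
t: 1.85
eef_pos: [0.5142, 0.2596, 0.1413]
orientation: [180.0, 0.0, 153.9]
force: [0.7, 0.4, 0.6]
width: 0.0002
finger_force: 0.0
```

Emit:
{"method": "jog_arm", "body": {"motion": [[[0,0,8,0,0,0,255],[0,0,16,0,0,0,255],[0,0,20,0,0,0,255],[0,0,23,0,0,0,255],[0,0,26,0,0,0,255],[0,0,29,0,0,0,255],[0,0,32,0,0,0,255],[0,0,35,0,0,0,255],[0,0,37,0,0,0,255],[0,0,39,0,0,0,255],[0,0,39,0,0,0,255]]]}}

```text
t: 3.22
eef_pos: [0.5145, 0.2589, 0.102]
orientation: [180.0, 0.0, 153.9]
force: [-1.9, -0.6, 3.7]
width: 0.0004
finger_force: 1.9
```

Emit:
{"method": "jog_arm", "body": {"motion": [[[0,0,1,0,0,0,255],[0,0,2,0,0,0,255],[0,0,2.5,0,0,0,255],[0,0,2.5,0,0,0,255]]]}}

```text
t: 3.72
eef_pos: [0.5145, 0.2589, 0.1004]
orientation: [180.0, 0.0, 153.9]
force: [-4.8, -2.0, 12.3]
width: 0.0004
finger_force: 5.8
```

Emit:
{"method": "jog_arm", "body": {"motion": [[[0,0,0.5,0,0,0,255],[0,0,1,0,0,0,255],[0,0,1.5,0,0,0,255],[0,0,1.5,0,0,0,255]]]}}

```text
t: 4.22
eef_pos: [0.5146, 0.259, 0.1003]
orientation: [179.9, 0.1, 153.9]
force: [-9.2, -4.8, 22.4]
width: 0.0004
finger_force: 11.5
```

It stopped hard at 100.3 mm with 22 N, so the wide lid is home. The slim tub is next.

Emit:
{"method": "jog_arm", "body": {"motion": [[[0,0,-20,0,0,0,255],[0,0,-45,0,0,0,255],[0,0,-75,0,0,0,255],[0,0,-100,0,0,0,255],[-10,-22,-105,0,0,0,255],[-25,-54,-105,0,0,0,255],[-42,-90,-105,0,0,0,255],[-59,-126,-105,0,0,0,255],[-75,-160,-105,0,0,0,255],[-90,-193,-105,0,0,0,255],[-100,-215,-100,0,0,0,255],[-104,-223,-92,0,0,0,255],[-104,-223,-85,0,0,0,255],[-104,-223,-85,0,0,0,255],[-104,-223,-85,0,0,0,255]]]}}

```text
t: 6.1
eef_pos: [0.5098, 0.0136, 0.1829]
orientation: [180.0, 0.0, 153.9]
force: [-0.4, 0.2, -0.7]
width: 0.0008
finger_force: 0.0
```

Emit:
{"method": "jog_arm", "body": {"motion": [[[0,0,8,0,0,0,255],[0,0,14,0,0,0,255],[0,0,18,0,0,0,255],[0,0,21,0,0,0,255],[0,0,24,0,0,0,255],[0,0,27,0,0,0,255],[0,0,30,0,0,0,255],[0,0,33,0,0,0,255],[0,0,35,0,0,0,255],[0,0,37,0,0,0,255],[0,0,38,0,0,0,255],[0,0,39,0,0,0,255],[0,0,39,0,0,0,255]]]}}

```text
t: 7.72
eef_pos: [0.5099, 0.0129, 0.1453]
orientation: [180.0, 0.1, 153.9]
force: [-4.5, 0.8, 14.8]
width: 0.0003
finger_force: 7.6
```

Emit:
{"method": "jog_arm", "body": {"motion": [[[0,0,0.5,0,0,0,255],[0,0,1,0,0,0,255],[0,0,1.2,0,0,0,255],[0,0,1.2,0,0,0,255]]]}}

```text
t: 8.22
eef_pos: [0.5099, 0.0129, 0.1452]
orientation: [180.0, 0.2, 153.9]
force: [-9.7, 0.9, 24.9]
width: 0.0007
finger_force: 12.8
```

Emit:
{"method": "jog_arm", "body": {"motion": [[[0,0,-15,0,0,0,255],[0,0,-40,0,0,0,255],[0,0,-70,0,0,0,255],[30,0,-100,0,0,0,255],[60,0,-115,0,0,0,255],[90,0,-115,0,0,0,255],[120,0,-115,0,0,0,255],[140,0,-115,0,0,0,255],[150,0,-115,0,0,0,255],[150,0,-115,0,0,0,255],[150,0,-115,0,0,0,255]]]}}

```text
t: 9.6
eef_pos: [0.3757, 0.0787, 0.2575]
orientation: [-180.0, 0.0, 153.9]
force: [0.5, 0.2, 0.0]
width: 0.0006
finger_force: 0.0
```

```bash
python3 - <<'E'
from h import *
for n in("scene","top"):
    p,d=grab(n)
    if n=="scene": cv2.imwrite(f'pics/{n}2.png',cv2.resize(p[...,::-1],(784,588)))
    q,P=cloud(n); n_=P.reshape(-1,3)
    for nm,x,y,r,z in(("wide",.514,.259,.03,.11),("slim",.509,.013,.018,.15),("sq",.491,-.277,.02,.14)):
        T=n_[(np.hypot(n_[:,0]-x,n_[:,1]-y)<r)&(abs(n_[:,2]-z)<.03)]
        print(n,nm,len(T),np.median(T[:,2]) if len(T) else None)
E
```

```text
scene wide 355 0.10179291212796217
scene slim 126 0.1468016498300119
scene sq 139 0.14111185592815836
top wide 429 0.10161189971803275
top slim 166 0.1467440770874297
top sq 203 0.1406390528831786
```

View pics/scene2.png

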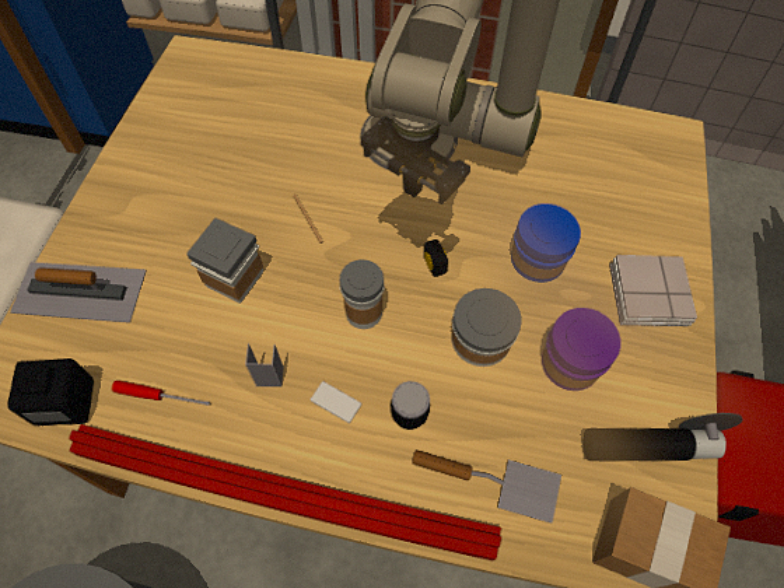

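The picture shows both round lids down, at (487,318) and (361,280). The square lid is still raised at (224,245), and the channel is standing at (265,365).

```bash
python3 -c "
from plant import bot
print(bot.finish_job())"
```

```text
the job is handed in; nothing more can be done
None
```

Both round lids are pressed home to a hard stop (wide about 100 mm, slim about 145 mm above the table), the square lid is still raised, the channel is still standing, and the job was handed in at about 10 s.

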